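Load the sample probe into the analyser inlet in two bites

TASK

Take the steel sample probe from its grey rest and slide its copper tip partway (about 6 to 8 cm) into the inlet of the white analyser block, then let go of it. Take hold of it again nearer its black rear end, lift it back into line with the bore (let go, it hangs down a little and would jam) and push it on until you feel it come up against the stop deep in the bore, press it gently but definitely home there, and let go. The stop is only held by a light clamp and must not be driven back, the probe must not be forced sideways in the bore, and the things standing around are to be left where they are.

Things in the scene. Friction and masses are not known exactly. Their poses are not given: they have to be found in the camera images.
- probe_mid (a point): Centre of the loose sample probe, a straight round steel rod, 12 mm thick, 220 mm long, 0.11 to 0.21 kg: half-way along, on its axis. Its x axis runs along the rod to the copper tip; z is up as it starts. Thin black rings mark the shaft 44 and 74 mm behind this point; the last 16 mm is a black cap 15 mm thick. It starts level in the rest.
- probe_tip (a point): Centre of the probe's flat copper tip, 110 mm ahead of probe_mid on the rod's axis; the last 6 mm taper to 7 mm diameter. Axes as probe_mid.
- probe: The same loose probe; its origin is the same point as probe_mid and its axes are the same.
- rest: Fixed grey rest under the probe; origin on the table below probe_mid, x points to the probe's tip. Foot 236 x 60 x 10 mm; the rod's axis lies 60 mm up. From 29 mm behind its middle to its rear end the rod lies between walls 12 mm higher than its axis; a low fork carries it 76 to 88 mm ahead of the middle. Between these it is free to grasp. It lifts straight up out of the rest.
- inlet_mouth (a point): Centre of the mouth of the fixed white block's steel inlet nose, on the bore's level axis, 75 mm above the table; x points into the bore, z up. A funnel, 28 mm wide inside, narrows over 18 mm to a straight 14.4 mm bore. The tip meets the depth stop 115 to 140 mm inside the mouth: it differs each time and cannot be seen.
- inlet: The fixed white analyser block that holds the bore; origin on the table, 95 mm beyond inlet_mouth along the bore; x points into the bore. The housing is 100 mm wide, 110 mm high, 173 mm long; its nose stands 22 mm out of it.
- depth_stop (a joint): How far the depth stop deep in the bore has been driven back from where it was set (m); 0 at the start, it does not spring back. It is rigid up to its clamp's friction of 22 N; a harder push makes it slip.
- slide_box: Loose white and green cardboard slide box, 58 x 80 x 24 mm, a bystander; origin under its centre.
- petri_dish: Loose petri dish, 89 mm across, 16 mm high, a bystander; origin under its centre.
- masking_tape: Loose roll of masking tape lying flat, 104 mm across, 25 mm high, a bystander; origin under its centre.
- jar_yellow: Loose cream jar with a yellow lid, 66 mm across, 118 mm high, a bystander; origin under its centre.
- beaker_100: Loose small glass beaker, 58 mm across, 70 mm high, a bystander; origin under its centre.
- marker_black: Loose marker pen lying on the table, 17 x 135 x 16 mm, a bystander; origin under its centre.

How it is judged (in metres and radians):
On the way, in this order (a step that is already met when the one before it is completed fails the run):
1. the probe is 45 to 105 mm into the inlet, in line with the bore, and the fingers have let go of it (x of probe_tip in the frame of inlet_mouth between 0.045 and 0.105 m and angle between the x axis of probe_mid and the x axis of inlet_mouth, either way round below 0.12 rad and contact force between the fingers and probe below 0.2 N), for 0.2 s.
2. the fingers hold the probe again, at least 25 mm behind its middle, while it is still partway in (x of probe_tip in the frame of inlet_mouth between 0.03 and 0.112 m and contact force between the fingers and probe above 4 N and x of the grasp point in the frame of probe_mid between -0.11 and -0.025 m), for 0.1 s.
3. the probe is pressed onto the depth stop with at least 4 N (contact force between probe and depth_stop_c0 above 4 N and angle between the x axis of probe_mid and the x axis of inlet_mouth, either way round below 0.12 rad), for 0.1 s.
At the end, for the whole second after the job is handed in: The probe lies at rest in the bore, in line with it within 0.12 rad, its tip more than 112 mm inside the mouth and within 2.5 mm of the depth stop; the stop has been driven back less than 2 mm; the fingers have let go (x of probe_tip in the frame of inlet_mouth above 0.112 m and x of depth_stop_c0 in the frame of probe_tip below 0.0095 m and angle between the x axis of probe_mid and the x axis of inlet_mouth, either way round below 0.12 rad and contact force between the fingers and probe below 0.2 N and linear speed of probe below 0.01 m/s and value of joint depth_stop below 0.002 m); the robot touches nothing.
It fails at once if the depth stop is driven back by more than 2 mm (value of joint depth_stop above 0.002 m).
It fails at once if while held, the probe is forced against the inlet or its bore with more than 25 N (contact force between probe and inlet above 25 N and contact force between the fingers and probe above 3 N).
It fails at once if a bystander is moved by more than 20 mm (distance of any of slide_box, petri_dish, masking_tape, jar_yellow, beaker_100, marker_black from where it was at the start of the episode above 0.02 m).
It also fails if it takes over 72 s, if anything falls off the work surface, if the arm or the gripper's body presses on something with over 40 N, if the wrist force passes 120 N, or if a joint passes its speed limit or range.

ROBOT

A 6-joint arm with a two-finger parallel gripper is mounted at the origin on a cart in front of the work surface, level with it; the furniture and walls round the work are solid. World frame = base frame: x ahead of the robot, y to its left, z up, the work surface at z = 0. Lengths are in m, angles in degrees, forces in N, time in s.
With the tool pointing down it reaches from about 0.325 to 0.775 m from the base axis. Payload 5.5 kg.
Tool frame: the origin (TCP) lies at the centre of the arm's flange, where the gripper is bolted on; the fingertips stand 182 mm ahead of it and the grasp point (between the pads) lies 163 mm ahead of it; z points along the fingers, y is the direction in which the jaws open and shut (so a half turn about z gives the same grasp; the last joint's range is limited). The gripper opens to 88 mm and grips with 3 to 60 N. Pads are 20 mm wide; open, the fingers measure 115 mm over their backs; the gripper's body (75 mm by 178 mm) begins 61 mm behind the grasp point.
Start: joints at [65.735, 5.22, 70.514, -0, 104.267, -3.249], TCP at [0.215, 0.56, 0.405] pointing down, gripper open.
Joint ranges: [-164.24, 164.24], [-49.07, 125.15], [9.68, 141.18], [-86.29, 266.29], [3.28, 154.24], [-151.56, 151.56]. Speed limits (degrees/s): [147.25, 147.25, 172.46, 180, 180, 180].

INTERFACE

Orientations are given as [roll, pitch, yaw] about the fixed x, y, z axes, in that order (R = Rz(yaw) Ry(pitch) Rx(roll)).
In Python, from station import r gives the robot as it stands. The module is installed in compiled form; this text tells all that it offers. Calls block until the motion is done:
- r.reach(position, orientation): joint-space move of the TCP to a pose.
- r.servo_line(position, rotation=None, speed=0.15): straight line of the TCP; rotation=None keeps the orientation; speed is the mean speed in m/s.
- r.move_joints(angles): joint-space move.
- r.let_go() and r.grab(squeeze=None): open the fingers fully, or close them until they stop; squeeze is the grip in N (None keeps the last).
- r.wait(seconds).
- r.inverse_kinematics(position, orientation): joint angles nearest the present ones, or None.
- r.sense(): the state.
- r.snapshot(name): name is "scene" or "side" or "wrist"; returns a dict with "frame" (400x640x3 uint8, red, green, blue), "fx", "fy", "cx", "cy" (pixels), "dist_coeffs" ([k1, k2, p1, p2, k3] as OpenCV has them; the pictures are not rectified), "R" (3x3) and "t" (3): a world point X has camera coordinates R X + t. Camera axes: x right, y down, z forward; pixel columns grow to the right and rows downward; lengths in m; the calibration is good to about 2 mm. A picture is of the moment at which its call begins. There is no depth.
A pose or a line that the arm cannot do raises r.IKError and nothing moves.
- r.hand_in(): hands the job in, once; it reports no verdict.
The state is a dict: "clock": time; "joints": joint angles; "joint_vel": joint speeds; "joint_torque": joint torques, N m; "tcp_pos": TCP position; "orientation": TCP orientation; "contact_force": force on the tool from outside, world axes, zero at the start; "torque": the same for the moment, N m; "opening": finger opening in m.
Only numpy, scipy, OpenCV 4.12 (cv2) and the standard library are available. Lean on these libraries where they do the work, as an engineer would, in place of code of your own. Each camera call takes 0.05 s, during which the arm holds its last target.

## Working session

There is one attempt and no reset: what is moved stays moved. The work goes in short steps, each a Python script; the robot and the scene stay as the last script left them, time stands still between calls to the robot, and variables do not carry over. Pictures are saved under pics/ and viewed, and the job is handed in when it is done.

```bash
ls; mkdir -p pics; python3 - <<'E'
from station import r
import cv2
s=r.sense();print(s)
for n in ["scene","side","wrist"]:
    d=r.snapshot(n);cv2.imwrite(f"pics/{n}0.png",d["frame"][:,:,::-1])
    print(n,d["fx"],d["fy"],d["cx"],d["cy"],d["dist_coeffs"],d["R"],d["t"])
E
```

```text
pics
{'clock': 0.0, 'joints': array([ 6.57346684e+01,  5.26286721e+00,  7.05817248e+01,  2.07622734e-03,
        1.04265002e+02, -3.25028973e+00]), 'joint_vel': array([ 0.08228392, -0.056698  ,  0.0409365 ,  0.04866083,  0.01636277,
        0.00992166]), 'joint_torque': array([-1.06959393e-03, -4.46477330e+01, -4.06430876e+01,  6.95336424e-02,
        2.97610718e-02, -1.26037862e-04]), 'tcp_pos': array([0.21520448, 0.56014191, 0.40351058]), 'orientation': array([-1.79890697e+02, -8.22367060e-03,  1.58985460e+02]), 'contact_force': array([ 0.06111815, -0.53790614,  0.14878048]), 'torque': array([-0.0099263 ,  0.02947214,  0.04031395]), 'opening': 0.0876873669502652}
scene 392.64837277575197 392.64837277575197 319.2012261006312 198.5204768654906 [-0.08792681  0.          0.          0.          0.        ] [[ 0.9122776  -0.40953274  0.00570252]
 [-0.27909013 -0.63177258 -0.72316811]
 [ 0.29976371  0.65813855 -0.69064852]] [-0.44035165  0.22758698  1.14344226]
side 492.093503982925 492.093503982925 328.8821006097854 195.37917132111804 [-0.0370216  0.         0.         0.         0.       ] [[ 0.71212018  0.70204681  0.00389013]
 [ 0.55100795 -0.55546324 -0.6227767 ]
 [-0.43505757  0.44563535 -0.78238996]] [-0.39190984 -0.23195695  1.70415806]
wrist 298.5813183832323 298.5813183832323 324.23365620129096 199.61179480823608 [-0.01183964  0.          0.          0.          0.        ] [[ 0.35823797  0.93362931 -0.00136515]
 [ 0.90581301 -0.34720972  0.24279252]
 [ 0.22620422 -0.08821407 -0.97007728]] [-0.59982014 -0.03099106  0.38954142]
```

View pics/scene0.png

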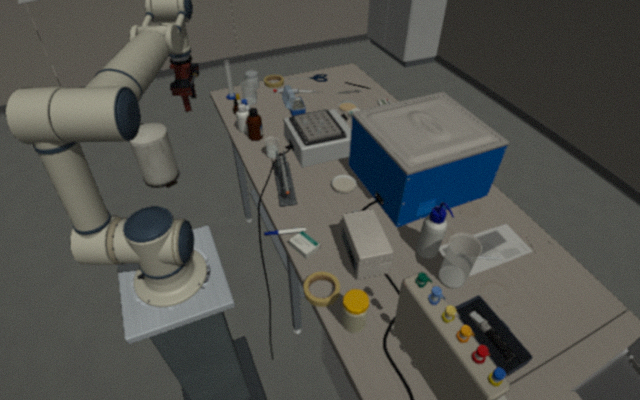

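View pics/side0.png

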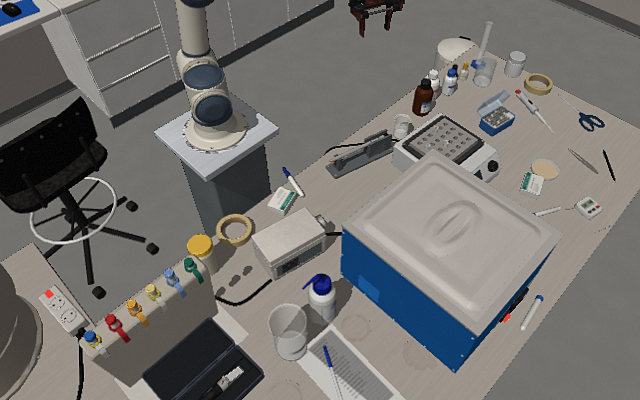

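View pics/wrist0.png

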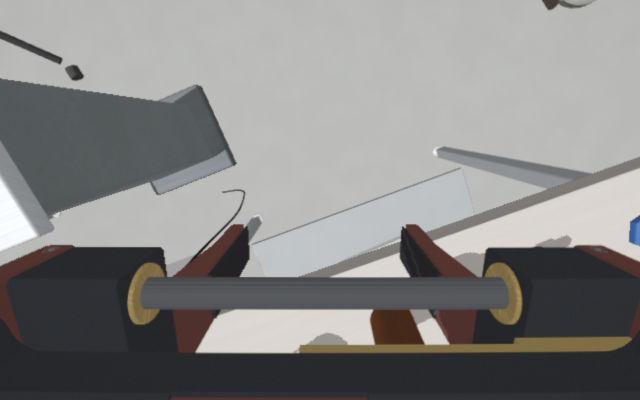

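Scene: rest and probe around (285,180), block around (367,243), petri dish around (344,184), beaker around (271,148). In the side view the rest is around (360,155) and the block around (290,245). I'll zoom in on these.

```bash
python3 - <<'E'
import cv2
a=cv2.imread("pics/scene0.png");b=cv2.imread("pics/side0.png")
cv2.imwrite("pics/sz.png",cv2.resize(a[125:285,235:415],None,fx=4,fy=3.75*4/3.75,interpolation=cv2.INTER_CUBIC)[:600])
cv2.imwrite("pics/sz.png",cv2.resize(a[130:280,240:420],None,fx=4,fy=4,interpolation=cv2.INTER_CUBIC))
cv2.imwrite("pics/dz.png",cv2.resize(b[110:260,240:420],None,fx=4,fy=4,interpolation=cv2.INTER_CUBIC))
E
```

```text
(no output)
```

View pics/sz.png

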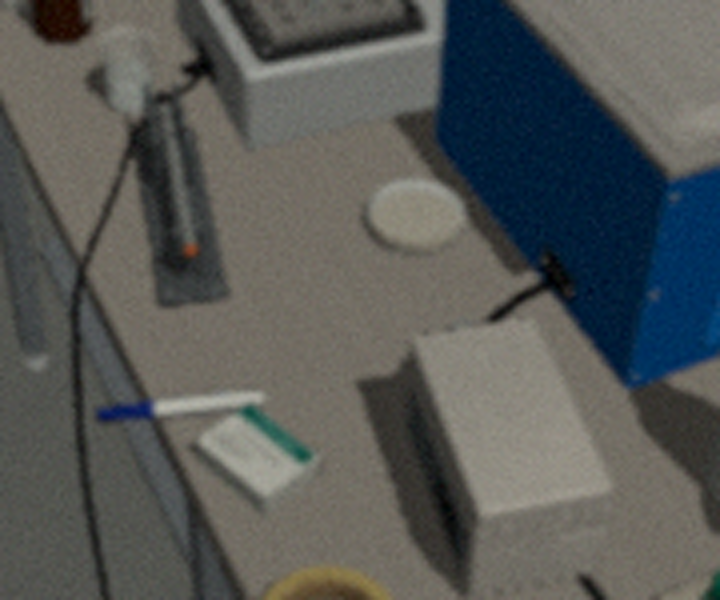

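View pics/dz.png

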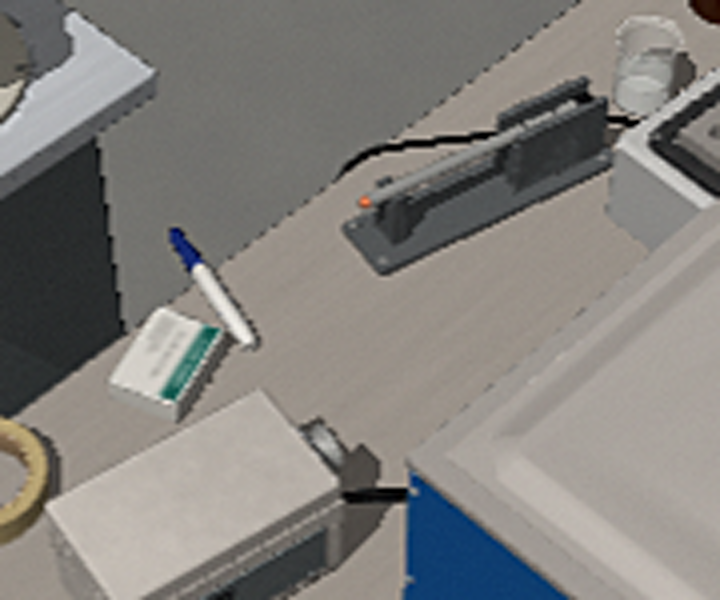

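```bash
cat > h.py <<'E'
import numpy as np, cv2
from scipy.optimize import least_squares
def proj(d,X):
    X=np.atleast_2d(np.asarray(X,float))
    K=np.array([[d["fx"],0,d["cx"]],[0,d["fy"],d["cy"]],[0,0,1.]])
    rv=cv2.Rodrigues(np.asarray(d["R"]))[0]
    return cv2.projectPoints(X.reshape(-1,1,3),rv,np.asarray(d["t"],float),K,np.asarray(d["dist_coeffs"],float))[0].reshape(-1,2)
def fitpts(obs): # obs list of (cam, px) of the same point
    f=lambda p: np.concatenate([proj(d,p)[0]-px for d,px in obs])
    s=least_squares(f,[0.4,0,0.05]); return s.x, s.fun
def fitpose(obs,x0): # obs list of (cam, local pt, px), pose x,y,yaw(rad)
    def f(p):
        c,s=np.cos(p[2]),np.sin(p[2]); out=[]
        for d,l,px in obs:
            X=[p[0]+c*l[0]-s*l[1],p[1]+s*l[0]+c*l[1],l[2]]
            out.append(proj(d,X)[0]-px)
        return np.concatenate(out)
    s=least_squares(f,x0,loss='soft_l1'); return s.x,f(s.x).reshape(-1,2)
E
cat > m1.py <<'E'
from station import r
from h import *
S=r.snapshot("scene");D=r.snapshot("side")
sz=lambda x,y:np.array([240+(x+.5)/4-.5,130+(y+.5)/4-.5])
dz=lambda x,y:np.array([240+(x+.5)/4-.5,110+(y+.5)/4-.5])
print("tip",fitpts([(S,sz(190,250)),(D,dz(365,202))]))
# block: local x into bore, front -0.073, back .1
A=(-.073,.05,.11);B=(-.073,-.05,.11);C=(.1,-.05,.11);E=(.1,.05,.11)
# heading -y: local left (+y local) = world +x
obs=[(S,A,sz(535,320)),(S,B,sz(415,342)),(S,C,sz(480,515)),(S,E,sz(608,490)),
(D,A,dz(340,490)),(D,B,dz(262,393)),(D,C,dz(48,508))]
p,e=fitpose(obs,[.5,0,-1.5]);print("block",p,np.degrees(p[2]));print(e.round(1))
m=p[:2]-.095*np.array([np.cos(p[2]),np.sin(p[2])]);print("mouth",m)
F=[(.118,-.03,.01),(.118,.03,.01),(-.118,.03,.01)]
obs=[(S,F[0],sz(160,305)),(S,F[1],sz(227,295)),(D,F[0],dz(343,228)),(D,F[1],dz(388,272)),(D,F[2],dz(612,165)),
(S,(.11,0,.06),sz(190,250)),(D,(.11,0,.06),dz(365,202))]
p,e=fitpose(obs,[.5,.3,-1.5]);print("rest",p,np.degrees(p[2]));print(e.round(1))
for n,a,b,h in [("petri",sz(415,212),None,.016)]:
    pass
E
python3 m1.py
```

```text
tip (array([0.42556005, 0.13543664, 0.06075449]), array([ 0.15129237,  0.23819747,  0.08169775, -0.24817361]))
block [ 0.56282368 -0.15373465 -1.77359049] -101.61924978463819
[[ 1.5 -0.8]
 [-0.2 -1.2]
 [ 0.2  0.5]
 [ 3.1  0.4]
 [ 0.4 -0.5]
 [-0.1 -1.3]
 [-2.2 -1.1]]
mouth [ 0.58195735 -0.06068143]
rest [ 0.45246378  0.24316045 -1.80889149] -103.64184792866408
[[ 0.2 -0.3]
 [ 0.8  0.1]
 [-1.2 -0.9]
 [-2.5  0.1]
 [ 1.7 -1.4]
 [ 0.3  0.2]
 [ 0.5 -0.1]]
```

```bash
cat > m2.py <<'E'
from station import r
from h import *
from scipy.spatial.transform import Rotation as Ro
S=r.snapshot("scene");D=r.snapshot("side");W=r.snapshot("wrist")
sz=lambda x,y:np.array([240+(x+.5)/4-.5,130+(y+.5)/4-.5])
dz=lambda x,y:np.array([240+(x+.5)/4-.5,110+(y+.5)/4-.5])
P=lambda n,a,b:print(n,*[v.round(3) for v in fitpts([(S,a),(D,b)])])
P("bluecorner top",sz(668,178),dz(410,462))
P("beaker top",sz(130,45),dz(650,35))
P("whitebox corner",sz(250,75),dz(612,150))
P("petri",sz(415,212),dz(415,212))if 0 else None
def plane(cam,px,z):
    f=lambda p:proj(cam,[p[0],p[1],z])[0]-px
    return least_squares(f,[.5,0]).x.round(3)
print("petri",plane(S,sz(415,205),.016),"box",plane(S,sz(258,450),.024),"pen",plane(S,sz(180,405),.008),"tape",plane(S,np.array([321,288.]),.02),"jar",plane(S,np.array([355,302.]),.118))
print("beaker base", plane(S,sz(128,85),.035), "beaker2", plane(D,dz(648,65),.035))
print("blue foot",plane(S,sz(632,385),0))
s=r.sense();Rt=Ro.from_euler('xyz',s["orientation"],degrees=True).as_matrix()
R=np.asarray(W["R"]);c=-R.T@W["t"]
print("cam in tool",Rt.T@(c-s["tcp_pos"]),(Rt.T@R.T).round(3),s["clock"])
E
python3 m2.py
```

```text
bluecorner top [ 0.704 -0.113  0.238] [-0.044 -0.064 -0.024  0.059]
beaker top [0.472 0.425 0.073] [-0.377 -0.64  -0.156  0.616]
whitebox corner [0.545 0.286 0.1  ] [ 0.784  1.289  0.354 -1.226]
petri [0.65  0.157] box [ 0.405 -0.059] pen [0.371 0.022] tape [ 0.385 -0.229] jar [ 0.417 -0.358]
beaker base [0.463 0.41 ] beaker2 [0.469 0.433]
blue foot [ 0.721 -0.102]
cam in tool [0.0647819  0.0002975  0.01913634] [[ 0.    -0.97  -0.243]
 [ 1.     0.     0.   ]
 [-0.    -0.243  0.97 ]] 0.4
```

```bash
python3 - <<'E'
from station import r
import cv2,numpy as np,pickle
r.reach([.437,.20,.36],[180,0,76.4])
s=r.sense();print(s["clock"],s["joints"].round(1),s["contact_force"])
d=r.snapshot("wrist");pickle.dump(d,open("w1.pkl","wb"));cv2.imwrite("pics/w1.png",d["frame"][:,:,::-1])
r.reach([.60,.04,.36],[180,0,78.4])
s=r.sense();print(s["clock"],s["joints"].round(1),s["contact_force"])
d=r.snapshot("wrist");pickle.dump(d,open("w2.pkl","wb"));cv2.imwrite("pics/w2.png",d["frame"][:,:,::-1])
E
```

```text
1.9667 [ 20.6 -13.6  92.9   0.  100.6  34.1] [-0.58247595 -0.84775956  0.22839756]
2.925 [ 0.7  5.1 75.1  0.  99.8 12.2] [-0.28313083  0.05334078  0.99417392]
```

View pics/w1.png

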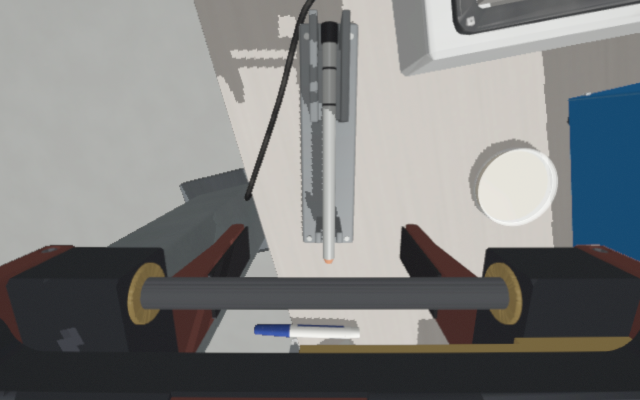

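View pics/w2.png

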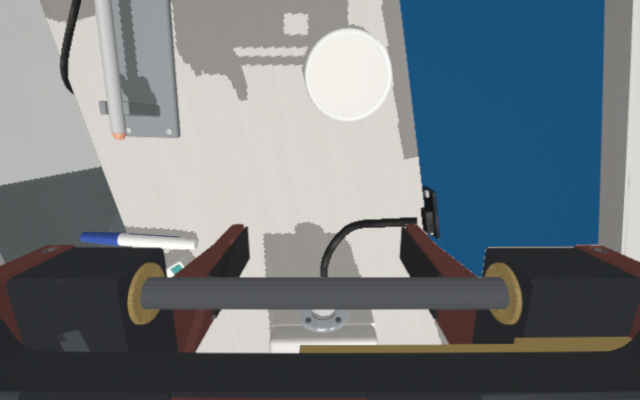

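```bash
python3 - <<'E'
from station import r
import cv2,numpy as np,pickle
r.reach([.555,-.20,.40],[180,0,78.4])
s=r.sense();print(s["clock"],s["joints"].round(1),s["contact_force"])
d=r.snapshot("wrist");pickle.dump(d,open("w3.pkl","wb"));cv2.imwrite("pics/w3.png",d["frame"][:,:,::-1])
cv2.imwrite("pics/w3z.png",cv2.resize(d["frame"][60:300,200:460,::-1],None,fx=2.5,fy=2.5,interpolation=cv2.INTER_CUBIC))
a=cv2.imread("pics/w1.png");cv2.imwrite("pics/w1z.png",cv2.resize(a[0:280,270:400],None,fx=2,fy=2,interpolation=cv2.INTER_CUBIC))
E
```

```text
3.95 [-23.    3.6  72.7   0.  103.7 -11.5] [-0.15339982  0.72026296  0.65025253]
```

View pics/w3z.png

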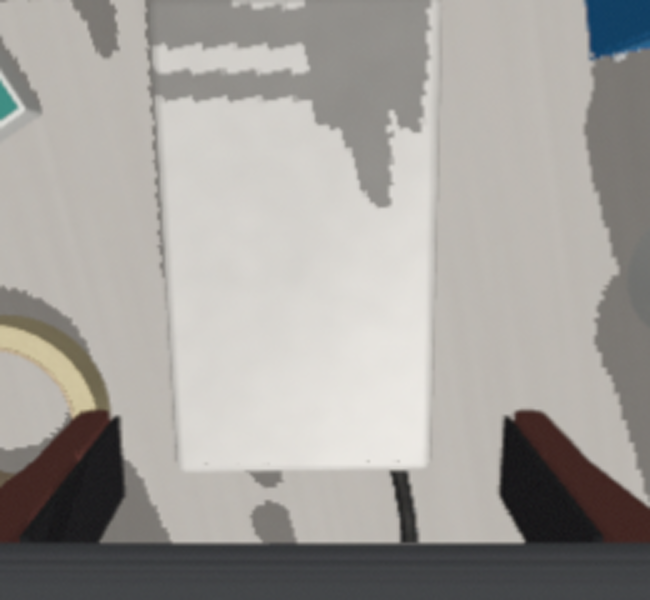

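View pics/w1z.png

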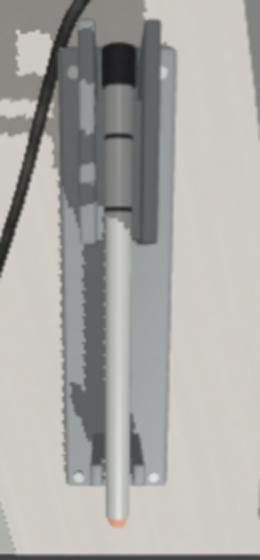

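```bash
python3 - <<'E'
import cv2
a=cv2.imread("pics/w3.png");cv2.imwrite("pics/w3t.png",cv2.resize(a[0:180,230:400],None,fx=3.3,fy=3.3,interpolation=cv2.INTER_CUBIC))
E
```

```text
(no output)
```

View pics/w3t.png

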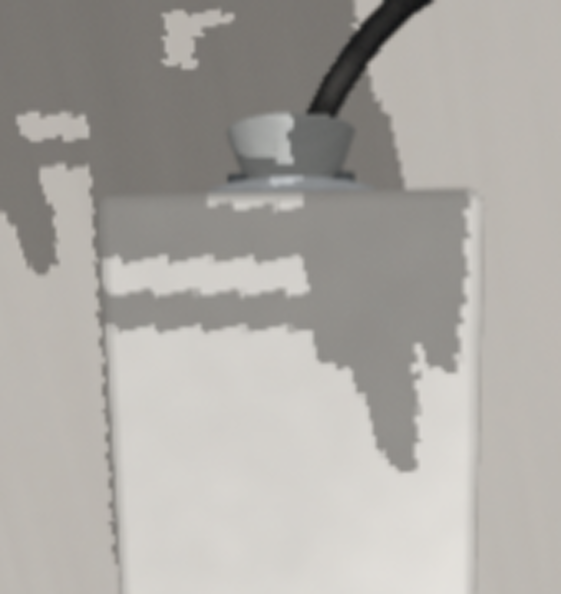

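```bash
cat > m3.py <<'E'
import pickle
from h import *
L=lambda n:pickle.load(open(n,"rb"))
W1,W3=L("w1.pkl"),L("w3.pkl")
t=lambda x,y:np.array([230+(x+.5)/3.3-.5,(y+.5)/3.3-.5])
z=lambda x,y:np.array([200+(x+.5)/2.5-.5,60+(y+.5)/2.5-.5])
q=lambda x,y:np.array([270+(x+.5)/2-.5,(y+.5)/2-.5])
A=(-.073,.05,.11);B=(-.073,-.05,.11);C=(.1,-.05,.11);E=(.1,.05,.11)
obs=[(W3,A,t(477,190)),(W3,B,t(97,196)),(W3,C,z(181,469)),(W3,E,z(428,467)),(W3,(-.095,0,.075),t(291.5,127))]
p,e=fitpose(obs,[.56,-.15,-1.77]);print("block",p.round(4),np.degrees(p[2]));print(e.round(1))
u=np.array([np.cos(p[2]),np.sin(p[2])]);print("mouth",(p[:2]-.095*u).round(4))
F=[(.118,-.03,.01),(.118,.03,.01)]
obs=[(W1,(.11,0,.06),q(117.5,524)),(W1,(-.044,0,.066),q(118.5,209)),(W1,(-.074,0,.066),q(119,135)),(W1,(-.11,0,.066),q(119.5,44)),
(W1,F[0],q(67,484)),(W1,F[1],q(166,484))]
p,e=fitpose(obs,[.45,.243,-1.8]);print("probe",p.round(4),np.degrees(p[2]));print(e.round(1))
p,e=fitpose(obs[:4],[.45,.243,-1.8]);print("probe",p.round(4),np.degrees(p[2]));print(e.round(1))
E
python3 m3.py
```

```text
block [ 0.562  -0.1498 -1.7551] -100.55801355450792
[[ 3.  -2. ]
 [-1.2 -1.7]
 [-2.   2. ]
 [ 1.7  1.3]
 [-0.2  1. ]]
mouth [ 0.5794 -0.0564]
probe [ 0.4518  0.2387 -1.8055] -103.44588693249453
[[ 0.  -0.1]
 [ 0.1 -0.4]
 [ 0.  -0. ]
 [-0.1 -1. ]
 [-0.4  7.5]
 [ 0.3  7.5]]
probe [ 0.4516  0.2383 -1.8059] -103.47166514966416
[[-0.   0.2]
 [ 0.1 -0. ]
 [ 0.   0.4]
 [-0.1 -0.6]]
```

```bash
python3 - <<'E'
from station import r
import cv2,numpy as np,pickle
from scipy.spatial.transform import Rotation as Ro
u=np.array([np.cos(np.radians(-101)),np.sin(np.radians(-101)),0]); up=np.array([0,0,1.])
M=np.array([.5805,-.058,.075])
a=np.radians(45); ax=np.cos(a)*u-np.sin(a)*up
b=np.radians(45+14.06); tz=np.cos(b)*u-np.sin(b)*up
tx=-(np.sin(b)*u+np.cos(b)*up); 
ty=np.cross(tz,tx); R=np.stack([tx,ty,tz],1)
cam=M-.27*ax+ -0.0*up
tcp=cam-R@np.array([.0648,0,.0191])
e=Ro.from_matrix(R).as_euler('xyz',degrees=True);print(tcp,e)
r.reach(tcp.tolist(),e.tolist())
s=r.sense();print(s["clock"],s["joints"].round(1),s["contact_force"])
d=r.snapshot("wrist");pickle.dump(d,open("w4.pkl","wb"));cv2.imwrite("pics/w4.png",d["frame"][:,:,::-1])
E
```

```text
[0.60819775 0.08449256 0.3156173 ] [180.    30.94  79.  ]
4.8667 [ 12.1  12.8  73.5 -29.3 104.8  18.2] [0.61143865 0.35954368 0.26276296]
```

View pics/w4.png

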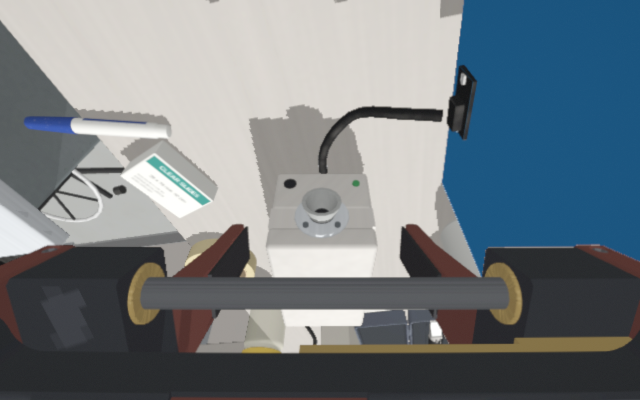

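```bash
python3 - <<'E'
import cv2
a=cv2.imread("pics/w4.png");cv2.imwrite("pics/w4z.png",cv2.resize(a[165:275,260:385],None,fx=5,fy=5,interpolation=cv2.INTER_CUBIC))
E
```

```text
(no output)
```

View pics/w4z.png

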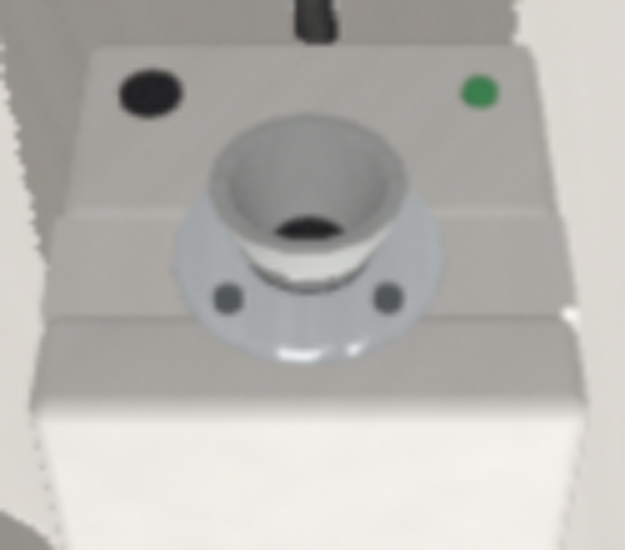

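```bash
cat >> m3.py <<'E'
print('----')
W4=L("w4.pkl")
def plane(cam,px,z):
    return least_squares(lambda p:proj(cam,[p[0],p[1],z])[0]-px,[.5,0]).x
v=lambda x,y:np.array([260+(x+.5)/5-.5,165+(y+.5)/5-.5])
print("mouth w4",plane(W4,v(309,184),.075).round(4),"w3",plane(W3,t(291.5,127),.075).round(4))
fm=lambda l,w:None
mf=(t(477,190)+t(97,196))/2; mb=(z(181,469)+z(428,467))/2
a=plane(W3,mf,.11);b=plane(W3,mb,.11);print("axis",a.round(4),b.round(4),np.degrees(np.arctan2(*(b-a)[::-1])))
# flange/roof edge mids in w4 (local -0.073 face at roof): corners (35,405),(585,405)
a4=plane(W4,v(310,400),.11);print("w4 roof front mid",a4.round(4))
obs=[(W4,(-.095,0,.075),v(309,184)),(W3,(-.095,0,.075),t(291.5,127)),(W3,(-.073,0,.11),mf),(W3,(.1,0,.11),mb),(W4,(-.073,0,.11),v(310,400))]
p,e=fitpose(obs,[.56,-.15,-1.77]);print("block",p.round(4),np.degrees(p[2]));print(e.round(1))
u=np.array([np.cos(p[2]),np.sin(p[2])]);print("mouth",(p[:2]-.095*u).round(4))
E
python3 m3.py|sed -n '/----/,$p'
```

```text
----
mouth w4 [ 0.5792 -0.0592] w3 [ 0.5797 -0.0556]
axis [ 0.5743 -0.0793] [ 0.5441 -0.2464] -100.24168697149186
w4 roof front mid [ 0.5761 -0.077 ]
block [ 0.5621 -0.1496 -1.7552] -100.56523677144858
[[-0.3 -2.4]
 [-0.   0.8]
 [ 1.  -2.2]
 [-0.   1.5]
 [-0.4  0.7]]
mouth [ 0.5795 -0.0562]
```

```bash
cat > c.py <<'E'
import numpy as np
PY=np.radians(-103.47); PM=np.array([.4516,.2385]); 
BY=np.radians(-100.5); MO=np.array([.5793,-.058])
up_=np.array([np.cos(PY),np.sin(PY)]); ub=np.array([np.cos(BY),np.sin(BY)])
E
python3 - <<'E'
from station import r
import cv2
from c import *
g=PM+.003*up_; o=[180,0,76.53]
r.reach([*g,.30],o)
r.servo_line([*g,.223],speed=.12)
s=r.sense();print(s["clock"],s["tcp_pos"],s["orientation"],s["contact_force"])
r.grab(30)
s=r.sense();print(s["clock"],s["opening"],s["tcp_pos"],s["contact_force"],s["torque"])
r.servo_line([*g,.263],speed=.08)
s=r.sense();print(s["clock"],s["opening"],s["tcp_pos"],s["contact_force"],s["torque"])
for n in ["side","scene"]:
    d=r.snapshot(n);cv2.imwrite(f"pics/{n}1.png",cv2.resize(d["frame"][100:260,220:440,::-1],None,fx=3.6,fy=3.6,interpolation=cv2.INTER_CUBIC))
E
```

```text
6.775 [0.45123357 0.23563546 0.22368145] [ 1.79954340e+02 -2.98764503e-02  7.65221804e+01] [0.55753728 0.05664218 0.5811344 ]
7.9417 0.011456939493337391 [0.45086761 0.23558885 0.22295389] [-0.46389034 -0.48769167 -0.62650994] [0.01231026 0.20578326 0.0164562 ]
8.5917 0.011210153883626684 [0.45090447 0.23558639 0.26315064] [ 1.11788616 -1.47739072 -0.62392059] [-0.12645386  0.07725697  0.03391186]
```

View pics/side1.png

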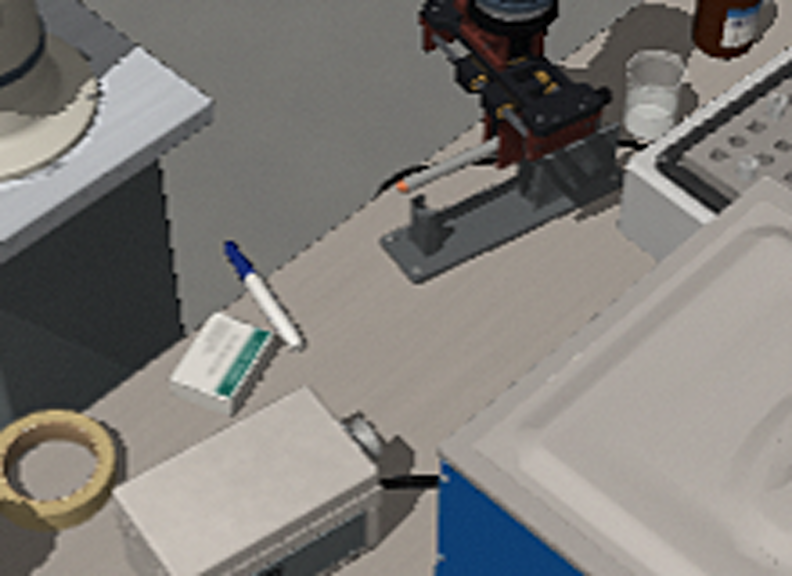

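```bash
python3 - <<'E'
from station import r
import cv2,pickle
from c import *
r.servo_line([.4516,.2355,.30],speed=.15)
g=MO-.147*ub; o=[180,0,79.5]
r.reach([*g,.30],o)
r.servo_line([*g,.238],speed=.12)
r.wait(.2)
s=r.sense();print(s["clock"],s["tcp_pos"],s["orientation"],s["contact_force"],s["torque"])
for n in ["side","scene","wrist"]:
    d=r.snapshot(n);pickle.dump(d,open(n+"2.pkl","wb"));f=d["frame"][:,:,::-1]
    y,x,k={"side":(120,240,4),"scene":(130,250,4),"wrist":(0,0,1)}[n]
    cv2.imwrite(f"pics/{n}2.png",cv2.resize(f[y:y+140,x:x+190],None,fx=4,fy=4,interpolation=cv2.INTER_CUBIC) if k>1 else f)
E
```

```text
10.825 [0.60638254 0.08659975 0.23937046] [ 1.79880969e+02 -3.41944264e-02  7.95020535e+01] [ 0.05632571  0.34073091 -1.41023187] [-0.01526817  0.11015946  0.00625335]
```

View pics/side2.png

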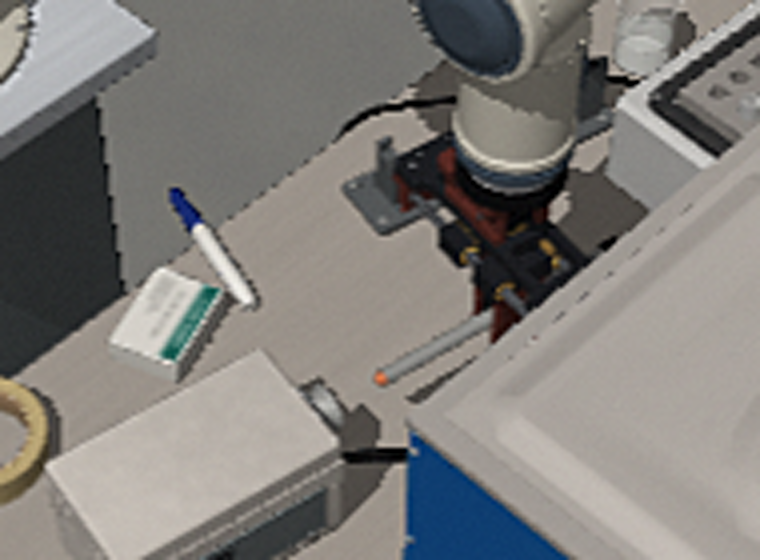

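View pics/scene2.png

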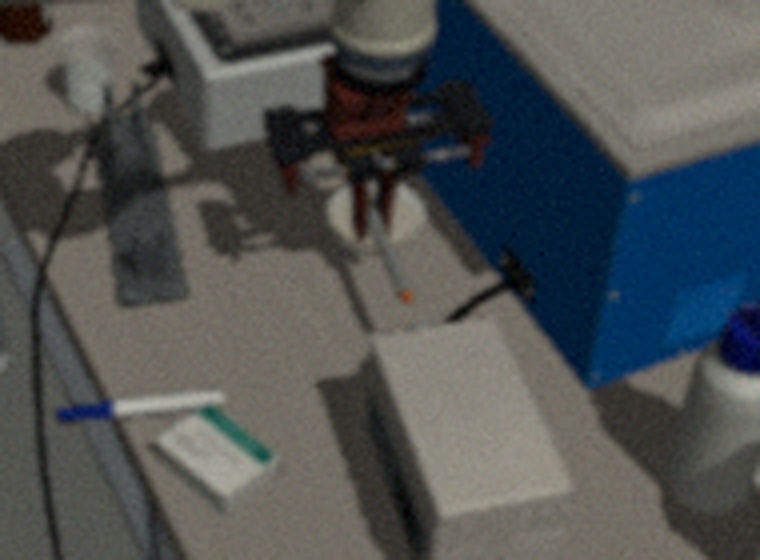

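View pics/wrist2.png

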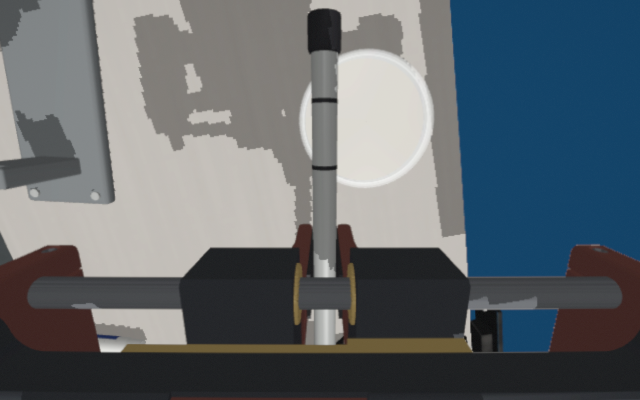

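```bash
cat > m4.py <<'E'
import pickle
from h import *
from c import *
L=lambda n:pickle.load(open(n,"rb"))
S,D,W=L("scene2.pkl"),L("side2.pkl"),L("wrist2.pkl")
k=lambda x,y,o:np.array([o[0]+(x+.5)/4-.5,o[1]+(y+.5)/4-.5])
ts,td=k(406,296,(250,130)),k(381,379,(240,120))
print("tip",*[v.round(4) for v in fitpts([(S,ts),(D,td)])])
def plane(cam,px,z):
    return least_squares(lambda p:proj(cam,[p[0],p[1],z])[0]-px,[.5,0]).x
print("bluebox foot",plane(W,np.array([447,0.]),0).round(3),plane(W,np.array([467,235.]),0).round(3))
w2=L("w2.pkl");print("w2 foot",plane(w2,np.array([401,0.]),0).round(3),plane(w2,np.array([420,160.]),0).round(3))
# probe pose: mid xyz, yaw, pitch
def ax(p):
    return np.array([np.cos(p[4])*np.cos(p[3]),np.cos(p[4])*np.sin(p[3]),np.sin(p[4])])
pts=[(-.110,.0075,(324,11.5)),(-.094,.0075,(324,52.5)),(-.074,.006,(324,99.5)),(-.044,.006,(323.5,167.5))]
def f(p):
    a=ax(p);u2=np.array([0,0,1.])
    o=[proj(W,p[:3]+l*a+h*u2)[0]-np.array(px) for l,h,px in pts]
    o+=[.5*(proj(S,p[:3]+.109*a)[0]-ts),.5*(proj(D,p[:3]+.109*a)[0]-td)]
    o+=[[(p[2]-.0755)/.0015]]
    return np.concatenate(o)
s=least_squares(f,[.607,.09,.075,BY,0]);p=s.x
print("mid",p[:3].round(4),"yaw",np.degrees(p[3]),"pitch",np.degrees(p[4]),"tip",(p[:3]+.11*ax(p)).round(4));print(s.fun.round(1))
t=(p[:3]+.11*ax(p))[:2]-MO;print("tip in mouth",t@ub, t@np.array([-ub[1],ub[0]]))
E
python3 m4.py
```

```text
tip [ 0.5884 -0.0146  0.0767] [ 0.1745  0.258   0.101  -0.2538]
bluebox foot [0.713 0.215] [0.715 0.049]
w2 foot [0.715 0.211] [0.713 0.046]
mid [0.6079 0.0892 0.0756] yaw -100.65646189210428 pitch 2.4391103182979066 tip [ 0.5876 -0.0188  0.0803]
[ 0.1  0.  -0.  -0.5 -0.2  0.9  0.2 -0.5  0.3  0.1 -0.4 -0.2  0.1]
tip in mouth -0.040084347343360145 0.0009930510921758056
```

```bash
cat >> c.py <<'E'
n_=np.array([-ub[1],ub[0]])
def loc(s,f0=np.zeros(3)):
    f=s["contact_force"]-f0; return np.array([f[:2]@ub,f[:2]@n_,f[2]])
E
python3 - <<'E'
from station import r
from c import *
g0=MO-.147*ub; z=.2366
r.servo_line([*g0,z],speed=.1); r.wait(.2)
f0=r.sense()["contact_force"];print(f0, r.sense()["tcp_pos"])
a=0
for st in [.03]+[.01]*3:
    a+=st
    r.servo_line([*(g0+a*ub),z],speed=.06)
    s=r.sense();F=loc(s,f0);p=s["tcp_pos"];d=p[:2]-g0
    print(round(s["clock"],2),"adv",round(d@ub,4),"lat",round(d@n_,4),"z",p[2].round(4),"F",F.round(1),"T",s["torque"].round(2))
    if np.abs(F).max()>7: break
E
```

```text
[-0.03508485 -0.53198988 -1.57505114] [0.60608702 0.08652132 0.23658065]
12.07 adv 0.0303 lat 0.0 z 0.2366 F [-0.1 -0.2  0.4] T [-0.11  0.05  0.03]
12.39 adv 0.0403 lat 0.0 z 0.2366 F [-0.1 -0.8  0.1] T [-0.06  0.05  0.04]
12.71 adv 0.0504 lat 0.0 z 0.2366 F [-1.  -0.5  1. ] T [-0.04  0.08  0.03]
13.03 adv 0.0604 lat 0.0 z 0.2366 F [-1.1 -0.4  0.1] T [-0.03  0.09  0.02]
```

```bash
python3 - <<'E'
from station import r
from c import *
g0=MO-.147*ub; z=.2366
f0=np.array([-.035,-.532,-1.575])
a=.060
while a<.0875:
    a+=.004
    r.servo_line([*(g0+a*ub),z],speed=.04)
    s=r.sense();F=loc(s,f0);p=s["tcp_pos"];d=p[:2]-g0
    print(round(s["clock"],2),"adv",round(d@ub,4),"lat",round(d@n_,4),"z",p[2].round(4),"F",F.round(1),"T",s["torque"].round(2))
    if np.abs(F).max()>5: break
E
```

```text
13.28 adv 0.0642 lat -0.0 z 0.2366 F [-0.1 -0.2  1.2] T [-0.13  0.15 -0.06]
13.53 adv 0.0683 lat -0.0 z 0.2366 F [-0.5 -1.1  0.9] T [-0.15  0.21  0.01]
13.78 adv 0.0723 lat 0.0 z 0.2366 F [ 0.3 -2.1  1.2] T [-0.14  0.15 -0.07]
14.03 adv 0.0763 lat 0.0 z 0.2366 F [-0.6 -0.4  0.7] T [-0.18  0.19 -0.01]
14.28 adv 0.0803 lat 0.0 z 0.2366 F [-0.6  0.   1. ] T [-0.16  0.2  -0.04]
14.53 adv 0.0843 lat 0.0 z 0.2366 F [-0.  -1.1  0.6] T [-0.2   0.25 -0.09]
14.78 adv 0.0883 lat 0.0 z 0.2367 F [-0.4 -0.5  0.6] T [-0.18  0.2  -0.07]
```

```bash
python3 - <<'E'
from station import r
from c import *
import cv2,pickle
g0=MO-.147*ub; z=.2366
f0=np.array([-.035,-.532,-1.575])
a=.088
while a<.1195:
    a=min(a+.004,.120)
    r.servo_line([*(g0+a*ub),z],speed=.04)
    s=r.sense();F=loc(s,f0);p=s["tcp_pos"];d=p[:2]-g0
    print(round(s["clock"],2),"adv",round(d@ub,4),"F",F.round(1),"T",s["torque"].round(2))
    if np.abs(F).max()>5: break
for n in ["side","wrist"]:
    d=r.snapshot(n);pickle.dump(d,open(n+"3.pkl","wb"));f=d["frame"][:,:,::-1]
    y,x,k={"side":(120,240,4),"wrist":(0,0,1)}[n]
    cv2.imwrite(f"pics/{n}3.png",cv2.resize(f[y:y+140,x:x+190],None,fx=4,fy=4,interpolation=cv2.INTER_CUBIC) if k>1 else f)
E
```

```text
15.03 adv 0.0923 F [ 0.1 -1.2  1.5] T [-0.19  0.25 -0.05]
15.28 adv 0.0963 F [ 0.8 -1.5  1.8] T [-0.19  0.24 -0.07]
15.53 adv 0.1003 F [ 0.1 -1.9  0.9] T [-0.23  0.24 -0.08]
15.78 adv 0.1043 F [-0.  -0.9  1.5] T [-0.27  0.28 -0.11]
16.02 adv 0.1084 F [-0.1 -1.5  1.3] T [-0.29  0.41 -0.03]
16.27 adv 0.1123 F [-0.5 -2.3  2.2] T [-0.18  0.38 -0.09]
16.52 adv 0.1163 F [ 1.1 -1.9  2.6] T [-0.18  0.41 -0.12]
16.77 adv 0.1203 F [-0.7 -2.9  2.2] T [-0.19  0.43 -0.06]
```

View pics/side3.png

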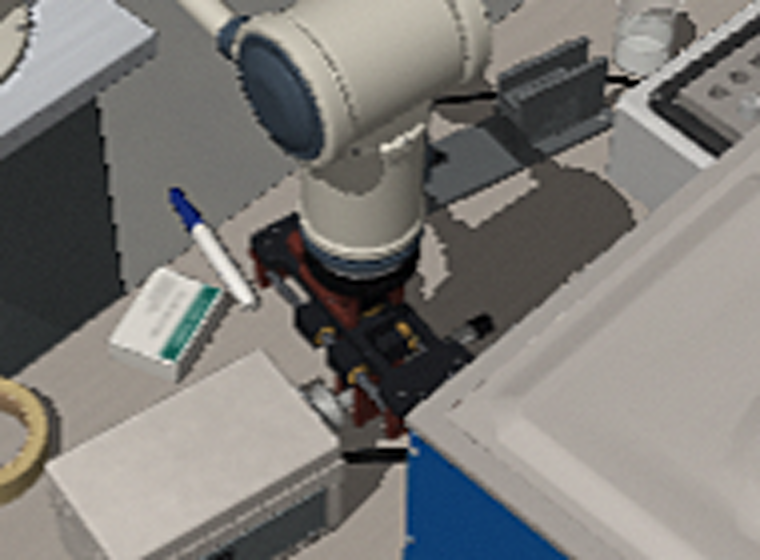

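View pics/wrist3.png

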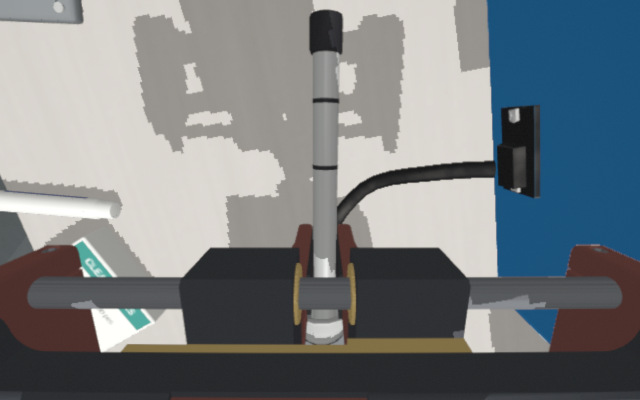

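```bash
python3 - <<'E'
import pickle
from h import *
L=lambda n:pickle.load(open(n,"rb"))
w2,w3,w4,s=L("w2.pkl"),L("wrist3.pkl"),L("w4.pkl"),L("scene2.pkl")
print(fitpts([(w2,np.array([416,221.])),(w3,np.array([496,168.])),(w4,np.array([441,116.]))]))
print("apex",fitpts([(w2,np.array([360,224.])),(w4,np.array([362,110.]))]))
w=L("wrist3.pkl")
for z in (0,.01,.03):
  pass
E
```

```text
(array([ 0.68758295, -0.00702956,  0.05096455]), array([ 0.92611173,  0.74452632, -1.07729651, -0.8346289 ,  0.8121294 ,
        0.75027362]))
apex (array([ 0.62909337, -0.01276765,  0.0087006 ]), array([-2.88324278,  0.48520924,  2.31159107, -0.20674404]))
```

```bash
python3 - <<'E'
from station import r
from c import *
import cv2,pickle
r.let_go(); r.wait(.5)
s=r.sense();print(s["clock"],s["opening"],s["contact_force"],s["tcp_pos"])
for n in ["side","wrist"]:
    d=r.snapshot(n);pickle.dump(d,open(n+"4.pkl","wb"));f=d["frame"][:,:,::-1]
    y,x,k={"side":(120,240,4),"wrist":(0,0,1)}[n]
    cv2.imwrite(f"pics/{n}4.png",cv2.resize(f[y:y+140,x:x+190],None,fx=4,fy=4,interpolation=cv2.INTER_CUBIC) if k>1 else f)
E
```

```text
18.6083 0.08745831814295346 [-0.35337311 -0.01922691 -0.13702594] [ 0.58422965 -0.03145113  0.23661182]
```

View pics/wrist4.png

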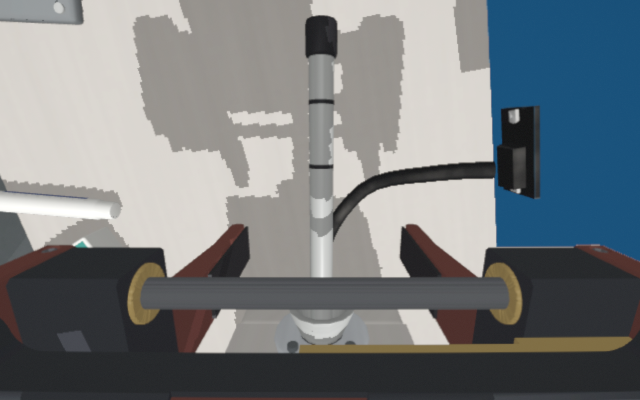

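View pics/side4.png

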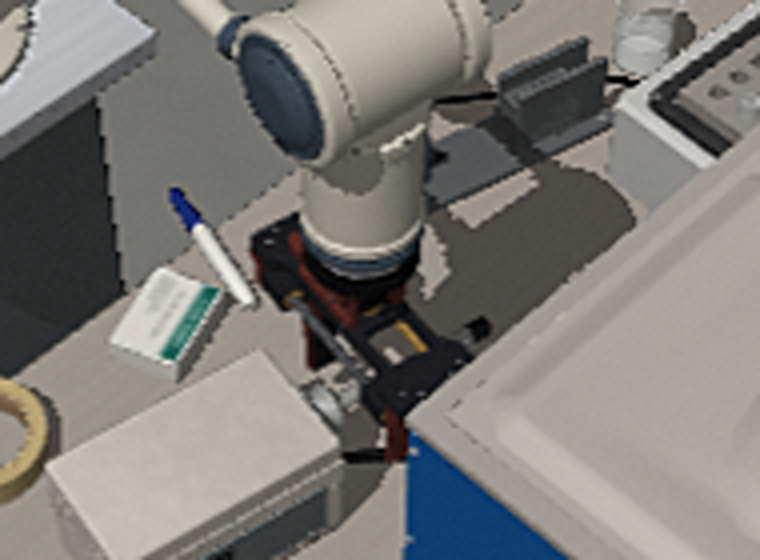

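```bash
cat > m5.py <<'E'
import pickle
from h import *
from c import *
L=lambda n:pickle.load(open(n,"rb"))
def run(W,pts):
    def P(p,l,h): # p depth, pitch (nose up), lateral, dyaw, z at 18mm
        d=p[0]-.11+l   # distance into bore of probe-local l
        return np.array([*(MO+ub*d+n_*(p[2]+p[3]*(d-.018))), .0738+p[1]*(d-.018)+h])
    f=lambda p:np.concatenate([proj(W,P(p,l,h))[0]-np.array(px) for l,h,px in pts]+[[p[3]/.01,p[2]/.001]])
    s=least_squares(f,[.075,0,0,0]);p=s.x
    print("depth %.4f pitch %.3f rad lat %.4f dyaw %.3f"%tuple(p),"z(-60mm) %.4f"%P(p,-.06,0)[2],s.fun.round(1))
run(L("wrist3.pkl"),[(-.110,.0075,(325.5,11.5)),(-.094,.0075,(325.5,52.5)),(-.074,.006,(325,99.5)),(-.044,.006,(325,167.5))])
run(L("wrist4.pkl"),[(-.110,.0075,(321,16)),(-.094,.0075,(321,55.5)),(-.074,.006,(321,101)),(-.044,.006,(321,166.5))])
E
python3 m5.py
python3 - <<'E'
import cv2
a=cv2.imread("pics/wrist3.png")[0:240,290:360];b=cv2.imread("pics/wrist4.png")[0:240,290:360]
import numpy as np
cv2.imwrite("pics/cmp.png",cv2.resize(np.hstack([a,b]),None,fx=2.5,fy=2.5,interpolation=cv2.INTER_CUBIC))
E
```

```text
depth 0.0805 pitch 0.033 rad lat 0.0008 dyaw -0.007 z(-60mm) 0.0703 [ 0.1 -0.1 -0.1 -0.4  0.   1.  -0.4 -0.6 -0.7  0.8]
depth 0.0803 pitch 0.066 rad lat -0.0002 dyaw 0.000 z(-60mm) 0.0667 [-0.1  0.2 -0.  -0.6  0.1  0.5  0.2 -0.2  0.  -0.2]
```

View pics/cmp.png

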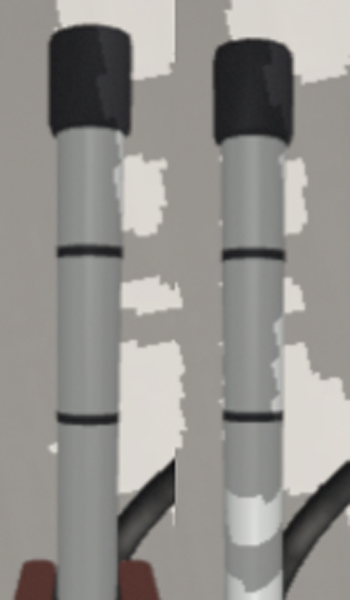

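```bash
cat >> c.py <<'E'
from scipy.spatial.transform import Rotation as Ro
def pose(d,lat,z,th,off=.163):
    """grasp point at bore coords d (into), lat, height z; rod pitch th nose-up"""
    u3=np.array([*ub,0]);k=np.array([0,0,1.])
    a=u3*np.cos(th)+k*np.sin(th); tz=-k*np.cos(th)+u3*np.sin(th); tx=-a
    R=np.stack([tx,np.cross(tz,tx),tz],1)
    P=np.array([*(MO+d*ub+lat*n_),z])-off*tz
    return P.tolist(),Ro.from_matrix(R).as_euler('xyz',degrees=True).tolist()
E
python3 - <<'E'
from station import r
from c import *
import cv2,pickle
s=r.sense();print(pose(-.090,-.001,.068,.055),s["orientation"])
p,o=pose(-.090,-.001,.070,.055)
r.servo_line(p,o,speed=.10)
p,o=pose(-.090,-.001,.0675,.055)
r.servo_line(p,o,speed=.05); r.wait(.2)
s=r.sense();print(s["clock"],s["tcp_pos"],s["orientation"],s["contact_force"],s["torque"])
d=r.snapshot("wrist");cv2.imwrite("pics/wrist5.png",d["frame"][:,:,::-1])
E
```

```text
([0.5963508603193396, 0.03948561395590018, 0.23075352464172855], [180.0, 3.151267873219537, 79.49999999999999]) [ 1.79999097e+02 -3.75070886e-04  7.94994542e+01]
20.025 [0.59635835 0.03924258 0.23033698] [179.99304292   3.14943766  79.47845373] [-0.0699685  -0.57754891  0.15978842] [-0.06320149  0.08144971 -0.03166952]
```

View pics/wrist5.png

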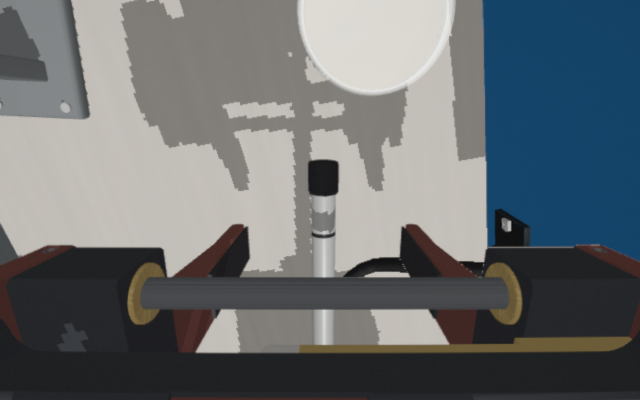

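```bash
python3 - <<'E'
from station import r
from c import *
def rep(t):
    s=r.sense();print(t,round(s["clock"],2),"open",s["opening"].round(4),"F",loc(s).round(1),"T",s["torque"].round(2))
r.grab(20); r.wait(.2); rep("grab")
for f in (.25,.5,.75,1.0):
    p,o=pose(-.090,-.001,.0675+f*(.0747-.0675),.055*(1-f))
    r.servo_line(p,o,speed=.03); rep(f)
r.wait(.2);rep("w")
E
```

```text
Traceback (most recent call last):
AttributeError: 'float' object has no attribute 'round'
```

```bash
cat >> c.py <<'E'
def rep(r,t):
    s=r.sense();F=loc(s);d=s["tcp_pos"][:2]-MO
    print(t,round(s["clock"],2),"open %.4f"%s["opening"],"d %.4f lat %.4f z %.4f"%(d@ub,d@n_,s["tcp_pos"][2]),"F",F.round(1),"T",s["torque"].round(2));return F
E
python3 - <<'E'
from station import r
from c import *
import cv2
rep(r,"grab")
for f in (.25,.5,.75,1.0):
    p,o=pose(-.090,-.001,.0675+f*(.0747-.0675),.055*(1-f))
    r.servo_line(p,o,speed=.03); F=rep(r,f)
    if np.abs(F).max()>8: break
r.wait(.2);rep(r,"w")
d=r.snapshot("wrist");cv2.imwrite("pics/wrist6.png",d["frame"][:,:,::-1])
E
```

```text
grab 21.43 open 0.0110 d -0.0990 lat -0.0010 z 0.2303 F [ 0.6 -0.1 -0.6] T [-0.01  0.06 -0.05]
0.25 21.68 open 0.0115 d -0.0965 lat -0.0009 z 0.2323 F [ 0.1  0.  -0.3] T [0.01 0.11 0.01]
0.5 21.93 open 0.0116 d -0.0943 lat -0.0009 z 0.2342 F [-0.2  0.3 -1.7] T [-0.02 -0.01  0.03]
0.75 22.18 open 0.0115 d -0.0921 lat -0.0010 z 0.2360 F [-0.6 -0.4 -1.8] T [-0.02  0.03  0.01]
1.0 22.43 open 0.0111 d -0.0898 lat -0.0010 z 0.2379 F [ 0.1 -0.1 -0.3] T [-0.04  0.06  0.03]
w 22.63 open 0.0113 d -0.0900 lat -0.0010 z 0.2377 F [ 0.3  0.6 -0.9] T [0.   0.07 0.01]
```

View pics/wrist6.png

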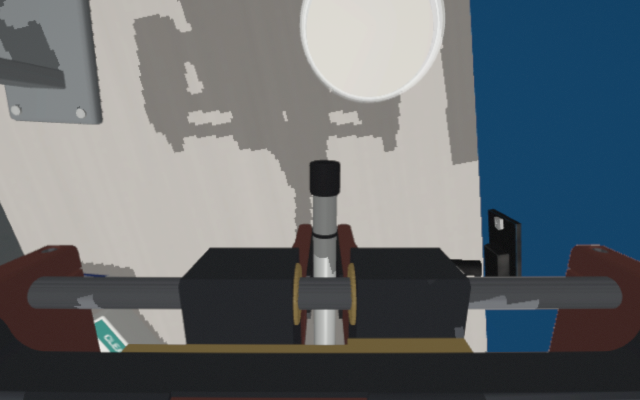

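```bash
cat > push.py <<'E'
from station import r
from c import *
import json
def go(d,v):
    p,o=pose(d,-.001,.0747,0); r.servo_line(p,o,speed=v)
d=-.090
while d<-.0625:
    d+=.0055; go(d,.05); F=rep(r,"c")
    if F[0]<-4 or np.abs(F).max()>7: print("STOP");raise SystemExit
while d<-.022:
    d+=.0005; go(d,.01); s=r.sense();F=loc(s)
    if F[0]<-2.5:
        F=rep(r,"f"); 
        if F[0]<-4: break
        r.wait(.1);F=rep(r,"again")
        if F[0]<-2.5: break
print("cmd d",d);rep(r,"end")
E
python3 push.py
```

```text
c 22.94 open 0.0116 d -0.0842 lat -0.0010 z 0.2377 F [-0.1  0.8  0.2] T [-0.06  0.1  -0.01]
c 23.2 open 0.0115 d -0.0786 lat -0.0010 z 0.2377 F [-0.1  0.2 -0.7] T [-0.01  0.05  0.01]
c 23.46 open 0.0112 d -0.0731 lat -0.0010 z 0.2377 F [ 0.5 -0.   0.5] T [-0.06  0.06 -0.01]
c 23.72 open 0.0113 d -0.0677 lat -0.0010 z 0.2377 F [ 1.1  0.8 -1.2] T [-0.06  0.04  0.02]
c 23.98 open 0.0116 d -0.0622 lat -0.0010 z 0.2377 F [ 0.3  0.2 -0.8] T [-0.08  0.08 -0.03]
f 27.98 open 0.0114 d -0.0550 lat -0.0010 z 0.2378 F [-5.8  0.5 -1.2] T [ 0.78 -0.07 -0.08]
cmd d -0.05449999999999997
end 27.98 open 0.0114 d -0.0550 lat -0.0010 z 0.2378 F [-5.8  0.5 -1.2] T [ 0.78 -0.07 -0.08]
```

```bash
python3 - <<'E'
from station import r
from c import *
import cv2,pickle
r.wait(.15);F=rep(r,"w")
d=-.0545
for i in range(6):
    r_=[];
    if F[0]<-8.5: break
    d+=.0002
    p,o=pose(d,-.001,.0747,0); r.servo_line(p,o,speed=.01); r.wait(.1);F=rep(r,"p")
r.wait(.3);rep(r,"hold")
dd=r.snapshot("wrist");pickle.dump(dd,open("wrist7.pkl","wb"));cv2.imwrite("pics/wrist7.png",dd["frame"][:,:,::-1])
E
```

```text
w 28.12 open 0.0115 d -0.0551 lat -0.0010 z 0.2378 F [-5.2  0.1 -0.6] T [ 0.78 -0.04 -0.05]
p 28.48 open 0.0116 d -0.0549 lat -0.0010 z 0.2378 F [-6.6 -0.1 -0.2] T [ 0.86 -0.07  0.07]
p 28.82 open 0.0116 d -0.0549 lat -0.0011 z 0.2378 F [-6.4 -0.1 -0.3] T [ 1.04 -0.12 -0.05]
p 29.18 open 0.0116 d -0.0548 lat -0.0011 z 0.2378 F [-7.5 -0.4 -0.8] T [ 1.04 -0.12  0.  ]
p 29.52 open 0.0115 d -0.0548 lat -0.0011 z 0.2378 F [-7.8  0.4 -0.6] T [ 1.19 -0.17 -0.04]
p 29.88 open 0.0114 d -0.0547 lat -0.0011 z 0.2378 F [-8.   0.1 -0.6] T [ 1.24 -0.18 -0.04]
p 30.23 open 0.0117 d -0.0546 lat -0.0011 z 0.2379 F [-8.7  0.1 -1.5] T [ 1.32 -0.23 -0.03]
hold 30.52 open 0.0118 d -0.0546 lat -0.0011 z 0.2379 F [-8.5  0.4 -0.5] T [ 1.33 -0.18 -0.04]
```

View pics/wrist7.png

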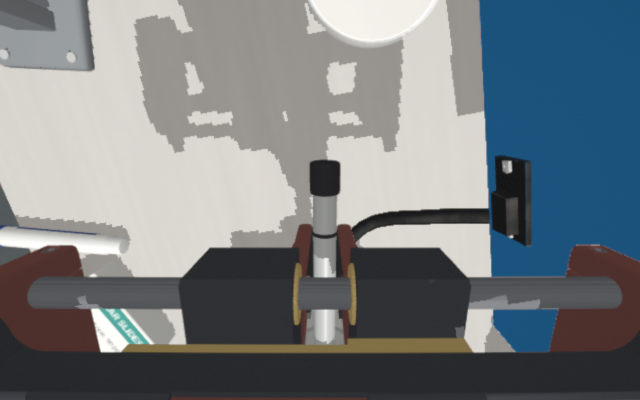

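```bash
python3 - <<'E'
from station import r
from c import *
import cv2,pickle
d=-.0533;F=rep(r,"s")
for i in range(8):
    if F[0]<-11: break
    d+=.0003
    p,o=pose(d,-.001,.0747,0); r.servo_line(p,o,speed=.01); r.wait(.1);F=rep(r,"p")
r.wait(.3);rep(r,"hold")
r.let_go(); r.wait(.3); rep(r,"open")
dd=r.snapshot("wrist");pickle.dump(dd,open("wrist8.pkl","wb"));cv2.imwrite("pics/wrist8.png",dd["frame"][:,:,::-1])
E
```

```text
s 30.57 open 0.0113 d -0.0546 lat -0.0011 z 0.2378 F [-8.1 -0.5 -0.3] T [ 1.36 -0.13 -0.02]
p 30.93 open 0.0113 d -0.0545 lat -0.0011 z 0.2379 F [-9.7 -0.7 -0.6] T [ 1.48 -0.19 -0.02]
p 31.27 open 0.0111 d -0.0544 lat -0.0011 z 0.2379 F [-9.9 -0.7 -0.8] T [ 1.61 -0.22  0.03]
p 31.62 open 0.0113 d -0.0543 lat -0.0011 z 0.2379 F [-12.2   0.2  -0.7] T [ 1.75 -0.26  0.  ]
hold 31.93 open 0.0113 d -0.0543 lat -0.0011 z 0.2379 F [-11.  -0.  -1.] T [ 1.77 -0.29  0.02]
open 33.46 open 0.0879 d -0.0524 lat -0.0010 z 0.2377 F [-0.1 -0.   0.1] T [-0.07  0.11 -0.  ]
```

View pics/wrist8.png

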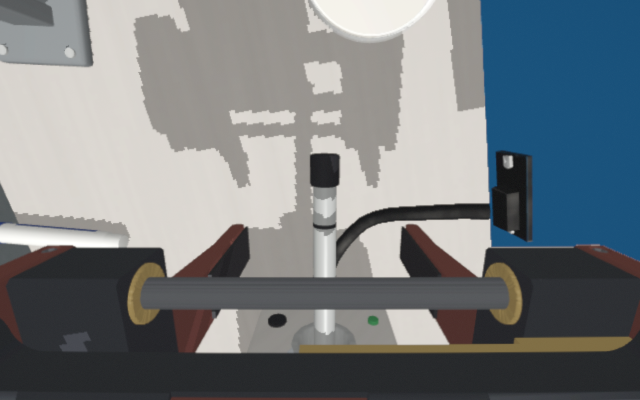

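```bash
cat >> m5.py <<'E'
run(L("wrist8.pkl"),[(-.110,.0075,(324.5,154)),(-.094,.0075,(324.5,186)),(-.074,.006,(324.5,226))])
E
python3 m5.py; python3 - <<'E'
from station import r
from c import *
import cv2,pickle
s=r.sense();p=s["tcp_pos"].copy();p[2]=.34
r.servo_line(p.tolist(),speed=.12); r.wait(.2);rep(r,"up")
for n in ["side","wrist","scene"]:
    d=r.snapshot(n);pickle.dump(d,open(n+"9.pkl","wb"));f=d["frame"][:,:,::-1]
    y,x,k={"side":(120,240,4),"scene":(130,250,4),"wrist":(0,0,1)}[n]
    cv2.imwrite(f"pics/{n}9.png",cv2.resize(f[y:y+140,x:x+190],None,fx=4,fy=4,interpolation=cv2.INTER_CUBIC) if k>1 else f)
E
```

```text
depth 0.0805 pitch 0.033 rad lat 0.0008 dyaw -0.007 z(-60mm) 0.0703 [ 0.1 -0.1 -0.1 -0.4  0.   1.  -0.4 -0.6 -0.7  0.8]
depth 0.0803 pitch 0.066 rad lat -0.0002 dyaw 0.000 z(-60mm) 0.0667 [-0.1  0.2 -0.  -0.6  0.1  0.5  0.2 -0.2  0.  -0.2]
depth 0.1148 pitch 0.049 rad lat 0.0002 dyaw -0.002 z(-60mm) 0.0702 [ 0.  -0.4 -0.   0.9 -0.1 -0.5 -0.2  0.2]
up 34.71 open 0.0877 d -0.0524 lat -0.0011 z 0.3390 F [-0.1 -0.  -0.3] T [-0.05  0.12 -0.02]
```

View pics/side9.png

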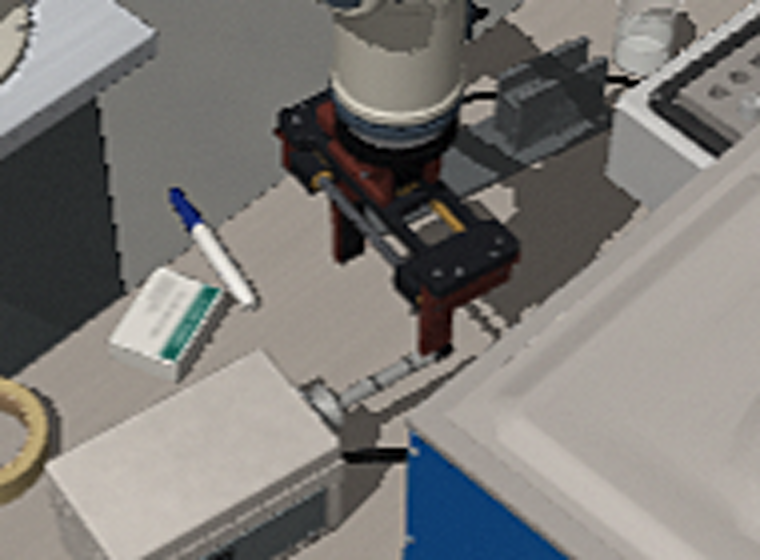

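View pics/wrist9.png

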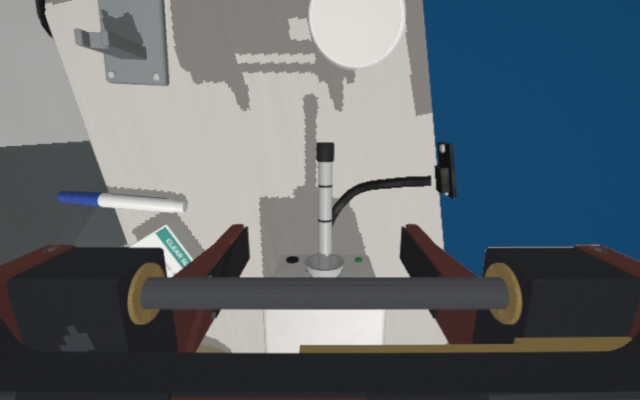

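```bash
python3 - <<'E'
from station import r
s=r.sense();print(s["clock"],s["joint_vel"].round(2),s["contact_force"])
r.hand_in()
E
```

```text
34.8583 [-0.04 -0.18 -0.23 -0.05  0.05 -0.02] [ 0.48949083 -0.25611165  0.2716577 ]
the job is handed in; nothing more can be done
```

The probe is in the bore and pressed against what I take to be the depth stop. I let go of it and handed the job in at about 35 s. No verdict was reported.

- **First insertion:** I took the probe from its rest and slid the tip about 80 mm in with under 3 N of side force, then let go. It hung at roughly 0.06 rad.
- **Second grasp:** I took hold 60 mm behind its middle, with the tool tilted to match the hang. I then lifted it into line with under 2 N of force.
- **Press:** I felt a clear stop at about 115 mm, pressed with 11–12 N (the clamp slips at 22 N) and held. It felt firm, with almost no side force and no sign of slip.
- **Last checks:** The fingers are open and clear, and contact force is about zero. The wrist picture puts the tip at 114.8 mm; a rough check against the nose rim gave about 117 mm. The bystanders in view look unmoved.
- **Less certain:**
  - The scene/side and wrist cameras disagreed by about 4 mm along the bore, so the depth is only good to a few millimetres. The stop itself was found by force, since it cannot be seen.
  - The last picture fit gave a tilt of 0.049 rad. That is within the 0.12 limit, but the tilt readings are probably biased by about 0.02 rad.

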